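# Empty the clasp-forming die into the fittings tins

### The arm

A 7-joint arm with a two-finger parallel gripper is mounted at the origin on the work surface. World frame = base frame: x ahead of the robot, y to its left, z up, the work surface at z = 0. Lengths are in m, angles in rad, forces in N, time in s.
With the tool pointing down it reaches from about 0.425 to 0.825 m from the base axis. Payload 3.6 kg.
Tool frame: the origin (TCP) lies where the fingers leave the gripper's body, on its centre line; the fingertips stand 73 mm ahead of it and the grasp point (between the pads) lies 54 mm ahead of it; z points along the fingers, y is the line along which they close (so a half turn about z gives the same grasp; the last joint's range is limited). The gripper opens to 85 mm and grips with 20 to 120 N. Pads are 22 mm wide; open, the fingers measure 114 mm over their backs; the gripper's body (76 mm by 85 mm) begins 54 mm behind the grasp point. The pads swing forward as they close: fully open they stand 13 mm farther back than shut.
Start: joints at [1.244, 0.615, -0.013, 1.423, 0.008, 1.103, -0.04], TCP at [0.192, -0.621, 0.304] pointing down, gripper open.
Joint ranges: [-3.12, 3.12], [-0.3, 2.06], [-1.34, 1.32], [0.26, 2.42], [-1.36, 4.5], [0.01, 1.98], [-2.84, 2.84]. Speed limits (rad/s): [2.79, 2.79, 3.14, 3.14, 3.14, 3.14, 3.14].

### API

Orientations are given as a unit quaternion [x, y, z, w].
In Python, from station import arm, snapshot, camera_info, ticket gives the robot as it stands. Calls block until the motion is done:
- arm.movep(position, orientation): joint-space move of the TCP to a pose.
- arm.line_to(position, velocity=0.15, ori=None): straight line of the TCP; ori=None keeps the orientation; velocity is the mean speed in m/s.
- arm.move_j(angles): joint-space move.
- arm.move_gripper(opening, effort=None): opening from 0.0 (shut) to 1.0 (fully open); effort is the grip in N (None keeps the last); returns when the fingers have stopped.
- arm.pause(seconds).
- arm.ik(position, orientation): joint angles nearest the present ones, or None.
- snapshot(name): name is "scene" or "top" or "wrist"; returns the picture (384x512x3 uint8, blue, green, red); there is no depth.
- camera_info(name): a dict with "fx", "fy", "cx", "cy" (pixels), "R" (3x3) and "t" (3): a world point X has camera coordinates R X + t; the wrist camera has in their place "T_tool_cam" (4x4, takes a point from camera to tool coordinates, whose origin is the TCP and whose axes are the flange's). Camera axes: x right, y down, z forward; pixel columns grow to the right and rows downward; lengths in m; the calibration is good to about 2 mm. A picture is of the moment at which its call begins: read the wrist's pose just before it. camera_info takes no time and is no camera call.
A pose or a line that the arm cannot do raises arm.MotionError and nothing moves.
- ticket.finish_job(): hands the job in; it is judged then, once.
Readings, each from a call of its own:
- arm.read_time(): time.
- arm.read_joint_positions(): joint angles.
- arm.read_dq(): joint speeds.
- arm.read_effort(): joint torques, N m.
- arm.read_tool_pos(): TCP position.
- arm.read_eef_rot(): TCP orientation.
- arm.read_ft_force(): force on the tool from outside, world axes, zero at the start.
- arm.read_wrist_torque(): the same for the moment, N m.
- arm.read_opening(): opening from 0.0 (shut) to 1.0 (fully open).
- arm.read_finger_force(): force on a finger pad.
Only numpy, scipy, OpenCV 4.12 (cv2) and the standard library are available. Lean on these libraries where they do the work, as an engineer would, in place of code of your own. Each camera call takes 0.05 s, during which the arm holds its last target. There are 200 camera calls.

### The job

Empty the forming die: lift every formed clasp (the pieces with a raised bridge) out of its cavity and put the brass ones in the yellow tin and the steel ones in the blue tin, leaving the flat unpressed blanks lying in the die. When all clasps are put away, shut the lids of both tins fully. Do not disturb the other things on the bench.

Things in the scene. Friction and masses are not known exactly. Their poses are not given: they have to be found in the camera images.
- die: dark steel forming die, fixed, 150 x 226 x 30 mm (x, y, z), eight open rectangular cavities 49 x 33 mm, 12 mm deep (floor 18 mm above the bench), centres at x = -32 or +32 mm, y = -78, -26, +26 or +78 mm. Origin: centre of its underside, turned by up to 0.2 rad. Each cavity is empty or holds one clasp or blank lengthwise along the die's x.
- brass1: formed brass clasp no. 1: metal hat section 46 mm long (x), two flat feet 30 mm wide overall (y), 4 mm thick, and between them a raised bridge 14 mm wide along the whole length, its top 30 mm above the underside; 60 to 105 g. Origin: centre of underside, z up. Starts upright in a die cavity, the bridge 18 mm above the die's top face. None if absent.
- steel1: formed steel (silver-coloured) clasp no. 1: metal hat section 46 mm long (x), two flat feet 30 mm wide overall (y), 4 mm thick, and between them a raised bridge 14 mm wide along the whole length, its top 30 mm above the underside; 60 to 105 g. Origin: centre of underside, z up. Starts upright in a die cavity, the bridge 18 mm above the die's top face. None if absent.
- brass2: formed brass clasp no. 2: metal hat section 46 mm long (x), two flat feet 30 mm wide overall (y), 4 mm thick, and between them a raised bridge 14 mm wide along the whole length, its top 30 mm above the underside; 60 to 105 g. Origin: centre of underside, z up. Starts upright in a die cavity, the bridge 18 mm above the die's top face. None if absent.
- steel2: formed steel (silver-coloured) clasp no. 2: metal hat section 46 mm long (x), two flat feet 30 mm wide overall (y), 4 mm thick, and between them a raised bridge 14 mm wide along the whole length, its top 30 mm above the underside; 60 to 105 g. Origin: centre of underside, z up. Starts upright in a die cavity, the bridge 18 mm above the die's top face. None if absent.
- brass3: formed brass clasp no. 3: metal hat section 46 mm long (x), two flat feet 30 mm wide overall (y), 4 mm thick, and between them a raised bridge 14 mm wide along the whole length, its top 30 mm above the underside; 60 to 105 g. Origin: centre of underside, z up. Starts upright in a die cavity, the bridge 18 mm above the die's top face. None if absent.
- steel3: formed steel (silver-coloured) clasp no. 3: metal hat section 46 mm long (x), two flat feet 30 mm wide overall (y), 4 mm thick, and between them a raised bridge 14 mm wide along the whole length, its top 30 mm above the underside; 60 to 105 g. Origin: centre of underside, z up. Starts upright in a die cavity, the bridge 18 mm above the die's top face. None if absent.
- blank1: flat unpressed blank, brass-coloured, 46 x 30 x 4 mm, without any bridge, lying on the floor of a die cavity, below the die's top face; stays there. Origin: centre of its underside.
- blank2: flat unpressed blank, silver-coloured, 46 x 30 x 4 mm, without any bridge, lying on the floor of a die cavity, below the die's top face; stays there. Origin: centre of its underside.
- yellow_tin: yellow tin for the brass clasps, standing loose on the bench (0.9 kg, lid 0.15 kg), 170 x 200 x 55 mm outside (x, y, z), open at the top, walls and floor 5 mm. Origin: centre of its underside; its x points to the hinged rim, away from the robot (turned by up to 0.15 rad). It may stand on the robot's left or right.
- yellow_lid (a joint): angle of the yellow lid (rad): 0 shut flat on the rim, 1.57 upright, 1.9 its limit; starts open at 1.5 to 1.8. Plate 170 x 200 x 6 mm hinged on the tin's far (+x) rim, a thumb tab 50 mm wide sticks 14 mm out of the middle of its free edge. Stiff hinge: it stays at any angle; about 2 N at the free edge moves it, pushed from behind, then down from above.
- yellow_lid_hinge (a point): hinge axis of the yellow lid, at the middle of the tin's +x rim, 85 mm from the tin's centre and 55 mm above the bench; axis along the tin's y.
- yellow_lid_edge (a point): middle of the free edge of the yellow lid, 170 mm from the hinge axis, at the root of the thumb tab.
- blue_tin: blue tin for the steel clasps, standing loose on the bench (0.9 kg, lid 0.15 kg), 170 x 200 x 55 mm outside (x, y, z), open at the top, walls and floor 5 mm. Origin: centre of its underside; its x points to the hinged rim, away from the robot (turned by up to 0.15 rad). It may stand on the robot's left or right.
- blue_lid (a joint): angle of the blue lid (rad): 0 shut flat on the rim, 1.57 upright, 1.9 its limit; starts open at 1.5 to 1.8. Plate 170 x 200 x 6 mm hinged on the tin's far (+x) rim, a thumb tab 50 mm wide sticks 14 mm out of the middle of its free edge. Stiff hinge: it stays at any angle; about 2 N at the free edge moves it, pushed from behind, then down from above.
- blue_lid_hinge (a point): hinge axis of the blue lid, at the middle of the tin's +x rim, 85 mm from the tin's centre and 55 mm above the bench; axis along the tin's y.
- blue_lid_edge (a point): middle of the free edge of the blue lid, 170 mm from the hinge axis, at the root of the thumb tab.
- folder: bone folder, a flat ivory strip 150 x 22 x 6 mm; a bystander, to be left alone. Origin: underside centre.
- stick: wooden pressing stick 170 x 22 x 14 mm; a bystander, to be left alone. Origin: underside centre.
- gluejar: glue jar 52 mm across, 70 mm tall; a bystander, to be left alone. Origin: underside centre.
- spool: red thread spool 40 mm across, 48 mm tall; a bystander, to be left alone. Origin: underside centre.
- brush: paste brush; a bystander, to be left alone. Origin: underside; lies along its x.
- awl: awl with a handle, like a screwdriver; a bystander, to be left alone. Origin: underside; lies along its x.
- smallbook: small green book lying flat, 110 x 150 x 25 mm; a bystander, to be left alone. Origin: underside centre.
Not all that is in view belongs to the job. Leave any turquoise look-alike of the brass3 alone.

How it is judged:
By the outcome, as a careful person would: the job done as asked, in the order asked, and still so for the second after the job is handed in, with the robot touching nothing.
Of brass1, steel1, brass2, steel2, brass3, steel3 only 4 to 6 are there at a start; the rules pass over those that are not, and their reading is None.
At some moment in a run one of yellow_tin, blue_tin may be knocked a few centimetres aside while the robot is not near it.
Once in a run the grip may slacken for a moment while it holds something.
It also fails if it takes over 208 s, if anything falls off the work surface, if the arm or the gripper's body presses on something with over 40 N, if the wrist force passes 120 N, or if a joint passes its speed limit or range.

## Working session

There is one attempt and no reset: what is moved stays moved. The work goes in short steps, each a Python script; the robot and the scene stay as the last script left them, time stands still between calls to the robot, and variables do not carry over. Pictures are saved under pics/ and viewed, at most 14 in all, crops included, and the job is handed in when it is done.

```bash
mkdir -p pics; ls; python3 - <<'E'
from station import arm, snapshot, camera_info
import cv2
for n in("scene","top"):
    im=snapshot(n); cv2.imwrite(f"pics/{n}0.png",im)
    cv2.imwrite(f"pics/{n}0b.png",cv2.resize(im,(800,600),interpolation=cv2.INTER_CUBIC)); print(n,camera_info(n))
print(camera_info("wrist"),arm.read_time(),arm.read_eef_rot(),arm.read_tool_pos())
E
```

```text
pics
scene {'fx': 407.0365989763422, 'fy': 407.0365989763422, 'cx': 250.72561393704854, 'cy': 190.0157524208967, 'R': array([[ 0.164619  ,  0.98630057,  0.01057254],
       [ 0.618781  , -0.09491889, -0.77980798],
       [-0.76812152,  0.13491329, -0.6259295 ]]), 't': array([-0.08812825, -0.27362778,  2.00224964])}
top {'fx': 479.44445692543025, 'fy': 479.44445692543025, 'cx': 255.00963414339307, 'cy': 192.78998699196, 'R': array([[-0.00434344, -0.99997767,  0.00507925],
       [-0.99681561,  0.00392516, -0.07964442],
       [ 0.07962271, -0.00540901, -0.9968104 ]]), 't': array([0.00197529, 0.5296064 , 1.51096618])}
{'fx': 304.61507541083034, 'fy': 304.61507541083034, 'cx': 256.9413142993316, 'cy': 194.3478283571889, 'T_tool_cam': array([[ 1.06217743e-03, -9.56470367e-01, -2.91827534e-01,
         7.48838365e-02],
       [ 9.99998981e-01,  7.37577824e-04,  1.22231445e-03,
        -4.11190438e-05],
       [-9.53862035e-04, -2.91828535e-01,  9.56470175e-01,
        -6.99382114e-02],
       [ 0.00000000e+00,  0.00000000e+00,  0.00000000e+00,
         1.00000000e+00]])} 0.1 [ 9.88781915e-01  1.49361958e-01 -1.88981916e-04 -1.13802716e-03] [ 0.19182128 -0.62050663  0.30285483]
```

View pics/top0b.png

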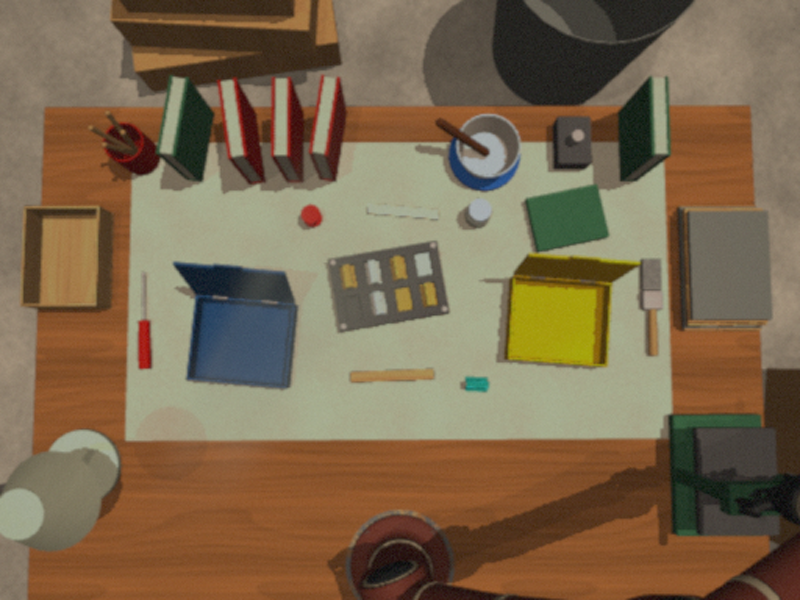

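View pics/scene0b.png

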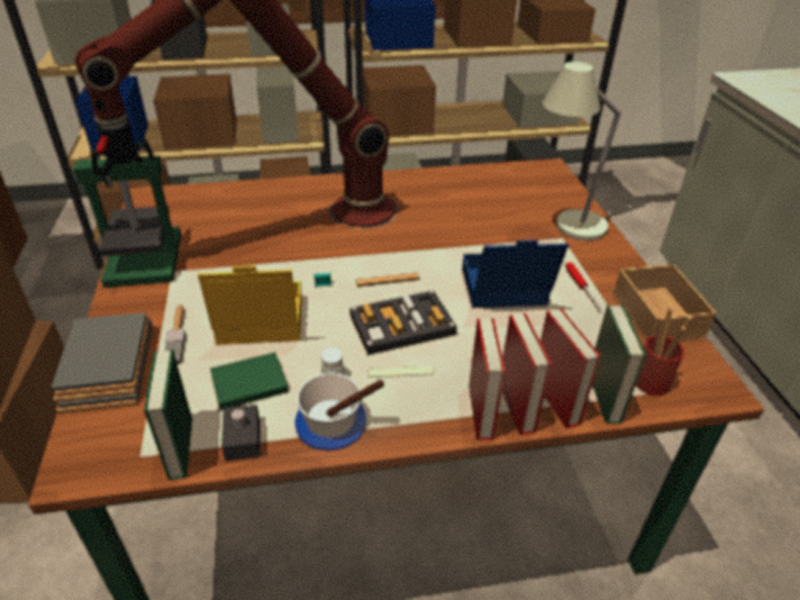

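```bash
cat > h.py <<'E'
from station import arm, snapshot, camera_info, ticket
import numpy as np, cv2
from scipy.spatial.transform import Rotation as Ro
def q(yaw, tilt=0):  # yaw=0: tool x = +X, y = -Y, pointing down; tilt: pitch of the tool about its y
    return (Ro.from_euler('z',yaw)*Ro.from_quat([1,0,0,0])*Ro.from_euler('y',tilt)).as_quat()
def cam(n):
    c=camera_info(n); K=np.array([[c['fx'],0,c['cx']],[0,c['fy'],c['cy']],[0,0,1]])
    if 'R' in c: return K,np.array(c['R']),np.array(c['t'])
    T=np.eye(4);T[:3,:3]=Ro.from_quat(arm.read_eef_rot()).as_matrix();T[:3,3]=arm.read_tool_pos()
    W=np.linalg.inv(T@np.array(c['T_tool_cam'])); return K,W[:3,:3],W[:3,3]
def pix2w(C,uv,z):
    K,R,t=C; d=R.T@np.linalg.solve(K,[uv[0],uv[1],1]); o=-R.T@t
    return o+d*(z-o[2])/d[2]
def w2pix(C,X):
    K,R,t=C; p=K@(R@np.array(X)+t); return p[:2]/p[2]
E
python3 - <<'E'
from h import *
C=cam("top"); print("cam",-C[1].T@C[2])
d=pix2w(C,(248.6,183),.03); print("die",d)
im=cv2.imread("pics/top0.png")
def crop(x0,y0,w,h,s): return cv2.resize(im[y0:y0+h,x0:x0+w],None,fx=s,fy=s,interpolation=cv2.INTER_CUBIC)
out=np.zeros((600,800,3),np.uint8)
out[:360,:400]=crop(105,163,100,90,4); out[:360,400:]=crop(315,158,100,90,4)
out[360:600,:255]=crop(206,150,85,80,3)
cv2.imwrite("pics/tins.png",out)
for n,u in(("awl",(93,200)),("jar",(306,136)),("stick",(250,240)),("teal",(305,246)),("spool",(199,138)),("book",(363,139))): print(n,pix2w(C,u,0.02))
arm.movep([d[0]+0.02,d[1],.33],q(0)); print(arm.read_time(),arm.read_joint_positions())
C=cam("wrist"); import pickle; pickle.dump(C,open("cw.pkl","wb"))
im=snapshot("wrist"); cv2.imwrite("pics/w1.png",im); cv2.imwrite("pics/w1b.png",cv2.resize(im,(800,600),interpolation=cv2.INTER_CUBIC))
E
```

```text
cam [0.40762129 0.00806928 1.54831696]
die [0.56023101 0.02008981 0.03      ]
awl [0.50867092 0.51645673 0.02      ]
jar [ 0.71307696 -0.16573333  0.02      ]
stick [0.37950038 0.01632323 0.02      ]
teal [ 0.35978627 -0.15803108  0.02      ]
spool [0.70769264 0.17966129 0.02      ]
book [ 0.70264903 -0.34985109  0.02      ]
2.75 [ 0.06863066  0.48899167 -0.21757934  1.5903516   0.11639329  1.07504048
 -1.75252836]
```

View pics/tins.png

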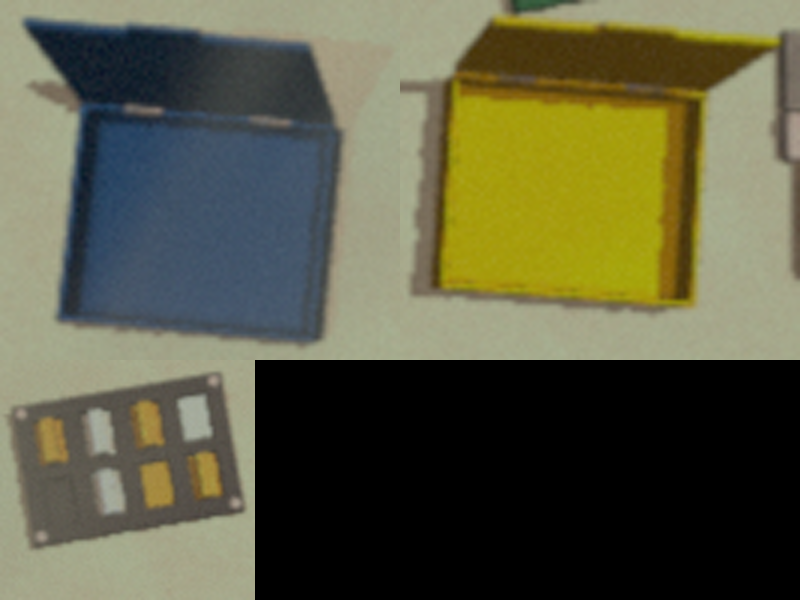

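View pics/w1b.png

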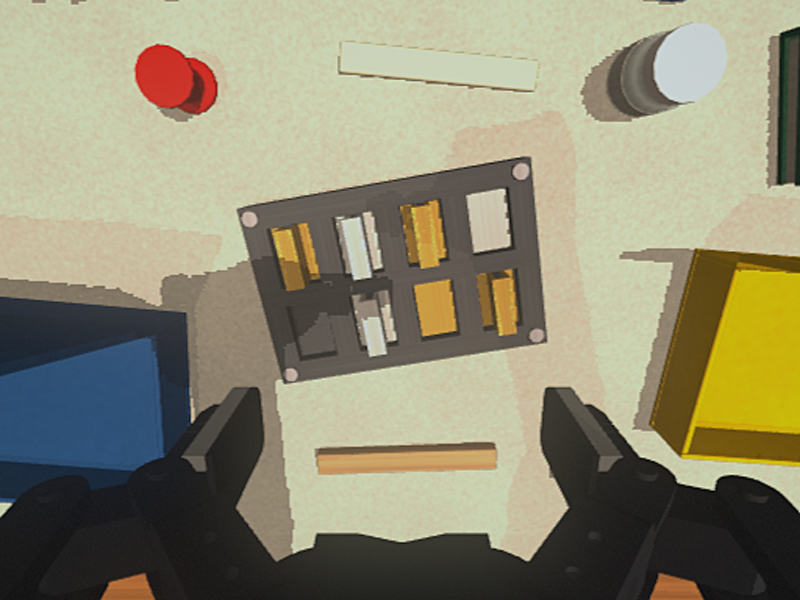

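```bash
cat >> h.py <<'E'
def fit(local,world):
    """2D rigid fit world = R(yaw) local + c; returns c, yaw, rms"""
    L=np.array(local,float);W=np.array(world)[:,:2];l=L-L.mean(0);w=W-W.mean(0)
    a=np.arctan2((l[:,0]*w[:,1]-l[:,1]*w[:,0]).sum(),(l*w).sum())
    R=np.array([[np.cos(a),-np.sin(a)],[np.sin(a),np.cos(a)]]);c=W.mean(0)-R@L.mean(0)
    return c,a,np.sqrt((((L@R.T+c)-W)**2).sum(1).mean())
def loc(c,a,p): return np.array(c)+Ro.from_euler('z',a).as_matrix()[:2,:2]@np.array(p)
E
python3 - <<'E'
from h import *
import pickle
C=pickle.load(open("cw.pkl","rb")); s=1.5625
f=lambda C,P,z:[pix2w(C,p,z) for p in P]
co=[(238,209),(528,157),(547,341),(284,382)]; sc=[(249,219),(520,171),(536,335),(290,375)]
w=f(C,np.array(co)/s,.03); print("die corners",fit([(.075,.113),(.075,-.113),(-.075,-.113),(-.075,.113)],w))
w=f(C,np.array(sc)/s,.03); 
L=np.array([(1,1),(1,-1),(-1,-1),(-1,1)])*[.066,.104]; print("die screws",fit(L,w))
D=fit([(.075,.113),(.075,-.113),(-.075,-.113),(-.075,.113)],f(C,np.array(co)/s,.03))
# bridge tops predicted in wrist px
for p in[(.032,.078),(.032,.026),(.032,-.026),(-.032,.026),(-.032,-.078)]:
    print(p,[ (w2pix(C,[*loc(D[0],D[1],np.add(p,(e,0))),.048])*s).round() for e in(.023,-.023)])
T=cam("top"); L=[(.085,.1),(.085,-.1),(-.085,-.1),(-.085,.1)]
for n,o,P in(("blue",(105,163),[(85,104),(340,128),(315,342),(58,320)]),("yellow",(315,158),[(50,80),(306,95),(293,305),(37,290)])):
    P=np.array(o)+np.array(P)/4; W=f(T,P,.055); c,a,r=fit(L,W); print(n,c,a,r)
    # place poses reachability
    for y in(-.055,0,.055):
        for h in(0,np.pi): print(arm.ik([*loc(c,a,(-.015,y)),.095],q(a+h)) is not None,end=' ')
    print([arm.ik([*loc(c,a,(x,0)),z],q(a)) is not None for x,z in((.18,.36),(.14,.27),(-.05,.14))])
# yellow corners in wrist image as a check
    for p in L: print((w2pix(C,[*loc(c,a,p),.055])*s).round(),end=' ')
E
```

```text
die corners (array([0.56425065, 0.02095665]), np.float64(0.17047313155415234), np.float64(0.001627514101162768))
die screws (array([0.56281927, 0.02134234]), np.float64(0.17095663633390898), np.float64(0.0009833553643814718))
(0.032, 0.078) [array([281., 230.]), array([296., 289.])]
(0.032, 0.026) [array([350., 217.]), array([362., 278.])]
(0.032, -0.026) [array([420., 205.]), array([430., 266.])]
(-0.032, 0.026) [array([367., 300.]), array([378., 354.])]
(-0.032, -0.078) [array([501., 278.]), array([508., 333.])]
blue [0.44717936 0.31149552] -0.09977481331062095 0.0015294658004067077
True True True True True True [True, True, True]
[-103.  315.] [162. 339.] [172. 519.] [-62. 501.] yellow [ 0.48424646 -0.32094261] -0.07110744708574426 0.0030660276029204157
True True True True True True [True, True, True]
[732. 270.] [994. 288.] [908. 479.] [678. 466.]
```

```bash
cat >> h.py <<'E'
DIE=(np.array([.5635,.0211]),.1707)
TIN={'blue':(np.array([.4472,.3115]),-.0998,(105,160,100,96)),'yellow':(np.array([.4842,-.3209]),-.0711,(315,155,100,96))}
def track(n):
    """tin pose now, from the top image against the first one"""
    c,a,(x,y,w,h)=TIN[n]; T=cam("top")
    ref=cv2.imread("pics/top0.png"); im=snapshot("top"); k=12
    u0,v0=[int(i) for i in w2pix(T,[*c,.055])]; 
    tpl=ref[v0-32:v0+34,u0-38:u0+38]; win=im[v0-32-k:v0+34+k,u0-38-k:u0+38+k]
    _,s,_,p=cv2.minMaxLoc(cv2.matchTemplate(win,tpl,cv2.TM_CCOEFF_NORMED)); dx,dy=p[0]-k,p[1]-k
    M=np.float32([[1,0,p[0]],[0,1,p[1]]])
    g=lambda i:cv2.cvtColor(i,cv2.COLOR_BGR2GRAY).astype(np.float32)
    try:
        e,M=cv2.findTransformECC(g(tpl),g(win),M,cv2.MOTION_EUCLIDEAN,(3,60,1e-4),None,5)
    except cv2.error: e=-1
    off=np.array([u0-38-k,v0-32-k]); L=np.array([(.085,.1),(.085,-.1),(-.085,-.1),(-.085,.1)])
    W=[]
    for l in L:
        u=w2pix(T,[*loc(c,a,l),.055])-[u0-38,v0-32]; W.append(pix2w(T,M@[*u,1]+off,.055))
    c2,a2,_=fit(L,W); print(n,'score',round(s,3),round(e,3),'shift mm',((c2-c)*1000).round(1),'rot',round(a2-a,3))
    return (c2,a2) if e>.8 else (c,a)
def held(): return arm.read_opening()*85
def pick(p,half=0):
    P=loc(*DIE,p); o=q(DIE[1]+half)
    arm.move_gripper(.47,60); arm.movep([*P,.19],o); arm.line_to([*P,.106],.12)
    arm.move_gripper(0,60); print('closed mm',held(),'pad',arm.read_finger_force())
    arm.line_to([*P,.2],.15); print('lift',held(),arm.read_ft_force().round(1) if hasattr(arm.read_ft_force(),'round') else arm.read_ft_force(),arm.read_time())
def put(n,l,half=0,pose=None):
    c,a=pose or track(n); P=loc(c,a,l); o=q(a+half)
    arm.line_to([*P,.2],.3,o); print('at tin',held(),arm.read_finger_force())
    arm.line_to([*P,.097],.15); print('down',held(),arm.read_ft_force())
    arm.move_gripper(.34); arm.line_to([*P,.2],.25); print('t',arm.read_time())
E
python3 - <<'E'
from h import *
pick((.032,.078)); print(arm.read_joint_positions()); track('blue'); track('yellow')
cv2.imwrite("pics/w2.png",snapshot("wrist"))
E
```

```text
closed mm 11.822782874173217 pad 61.139992475509644
lift 12.083318663565427 [-0.6  0.1 -1.2] 5.9833
[-0.0651308   0.65037061 -0.23774213  1.7168643   0.20010199  0.80046261
 -1.79644941]
blue score 0.933 0.944 shift mm [ 0.8 -1.7] rot -0.003
yellow score 0.996 0.999 shift mm [ 0.  -0.1] rot 0.001
```

View pics/w2.png

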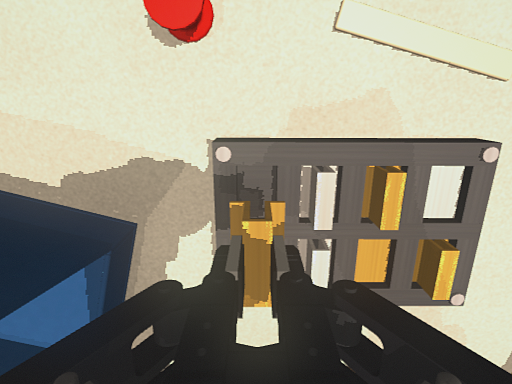

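```bash
python3 - <<'E'
from h import *
put('yellow',(-.015,-.055)); pick((.032,-.026)); put('yellow',(-.015,0))
cv2.imwrite("pics/w3.png",snapshot("wrist"))
E
```

```text
yellow score 0.997 0.999 shift mm [ 0.  -0.1] rot 0.001
at tin 12.325123394960364 60.34576177597046
down 12.252672410049499 [ 0.01745525 -0.41138605 -0.39524493]
t 9.675
closed mm 12.084395605301449 pad 61.25335693359375
lift 12.635346041087482 [-0.4  0.2 -0.8] 13.4083
yellow score 0.975 0.972 shift mm [ 0.3 -0.1] rot 0.001
at tin 12.19302667562466 60.53367376327515
down 12.037766194669063 [-0.19075981  0.34552528 -0.78627173]
t 16.4583
```

View pics/w3.png

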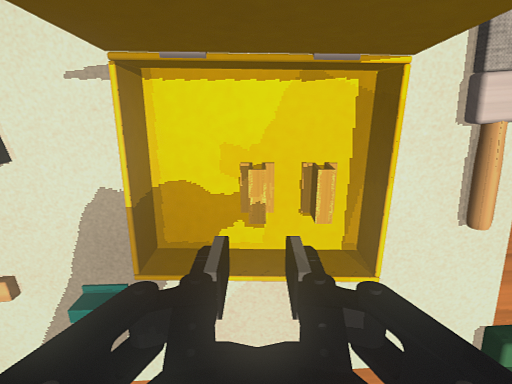

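```bash
sed -i "s/^    arm.line_to(\[\*P,.097\]/    assert held()>8,'lost'\n&/; s/print('lift',held()/assert held()>8,'not held'; &/" h.py; python3 - <<'E'
from h import *
pick((-.032,-.078)); put('yellow',(-.015,.055))
pick((.032,.026)); put('blue',(-.015,-.04))
pick((-.032,.026)); put('blue',(-.015,.04))
a=snapshot("wrist"); arm.movep([.56,.02,.36],q(0)); track('yellow'); track('blue'); b=snapshot("wrist"); c=snapshot("top")[130:260,90:430]
o=np.zeros((600,800,3),np.uint8); o[:300,:400]=cv2.resize(a,(400,300));o[:300,400:]=cv2.resize(b,(400,300)); o[300:600]=cv2.resize(c,(800,300),interpolation=cv2.INTER_CUBIC); cv2.imwrite("pics/m4.png",o); cv2.imwrite("pics/top4.png",snapshot("top")); cv2.imwrite("pics/scene4.png",snapshot("scene"))
E
```

```text
closed mm 12.189264341337369 pad 61.05374336242676
lift 12.396065473239211 [-0.2 -0.1 -0.7] 19.8083
yellow score 0.956 0.95 shift mm [ 0.5 -0.1] rot 0.003
at tin 12.367250060371736 60.190837383270264
down 12.442118177609759 [ 0.68001457 -0.36744661 -0.02528702]
t 22.425
closed mm 12.207600134277554 pad 61.19745969772339
lift 12.204897072660527 [-0.2 -0.2 -0.2] 25.95
blue score 0.977 0.983 shift mm [ 0.3 -0.4] rot -0.008
at tin 12.226946450651276 60.48890948295593
down 12.262474223065256 [-0.11436568 -0.71720165  0.11965422]
t 28.7667
closed mm 12.278572358443032 pad 60.68104863166809
lift 12.540814964136262 [-0.4 -0.6 -1.3] 32.0083
blue score 0.946 0.952 shift mm [-0.6 -0.1] rot -0.006
at tin 12.400168614108532 59.89064276218414
down 11.847150025197829 [-0.26357118  0.3114068  -1.38914028]
t 34.9917
yellow score 0.943 0.934 shift mm [ 0.8 -0.2] rot 0.002
blue score 0.869 0.875 shift mm [-0.6 -0.6] rot -0.002
```

View pics/m4.png

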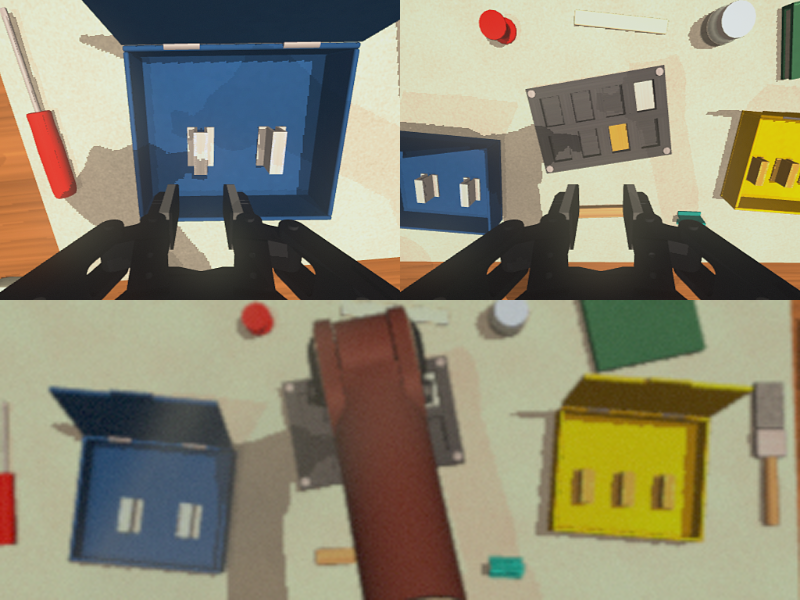

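```bash
cat >> h.py <<'E'
LIDPX={'yellow':[(315+93/4,158+17/4),(315+378/4,158+42/4)],'blue':[(105+25/4,163+18/4),(105+308/4,163+45/4)]}
def lidangle(c,a,px):
    T=cam("top"); ths=np.arange(1.3,1.95,.005)
    e=[sum(np.linalg.norm(w2pix(T,[*loc(c,a,(.085-.17*np.cos(t),s*.1)),.055+.17*np.sin(t)])-p) for s,p in zip((1,-1),px))/2 for t in ths]
    return ths[np.argmin(e)],min(e)
def shut(n,th0,pose):
    c,a=pose; o=q(a); H=.011
    P=lambda x,tip:[*loc(c,a,(x,0)),tip+.073]   # x of the tip's front face, tip height, in tin frame
    F=lambda:np.round(arm.read_ft_force(),1)
    ex,ez=.085-.17*np.cos(th0),.055+.17*np.sin(th0)
    arm.move_gripper(0); arm.movep(P(ex+.05+H,.275),o); arm.line_to(P(ex+.05+H,ez-.025),.12)
    f0=np.array(arm.read_ft_force())
    print('behind',f0.round(1),arm.read_time())
    def go(x,tip,v=.08):
        arm.line_to(P(x+H,tip),v); f=np.array(arm.read_ft_force())-f0
        if np.linalg.norm(f)>25: raise SystemExit(f'force {f} at {x},{tip}')
        return f
    arc=lambda t,d=0:(.085-.15*np.cos(t)+(.006+d)*np.sin(t),.055+.15*np.sin(t)+(.006+d)*np.cos(t))
    print(go(ex+.012,ez-.025).round(1))
    for x in np.linspace(ex+.006,arc(1.2)[0],6): f=go(x,np.interp(x,[arc(1.2)[0],ex],[arc(1.2)[1],ez-.025]),.05)
    print(f.round(1))
    for t in np.arange(1.1,.05,-.1): f=go(*arc(t)); print(round(t,1),f.round(1),end=' ')
    for d in np.arange(.006,-.008,-.001):
        f=go(*arc(0,d),.02)
        if f[2]>12: break
    print('\npressed d',d,f.round(1)); x,z=arc(0,d); arm.line_to(P(x+H,z+.02),.1); arm.line_to(P(x+H,.28),.2); print(arm.read_time())
E
python3 - <<'E'
from h import *
for n in TIN: print(n,lidangle(*TIN[n][:2],LIDPX[n]))
p=track('yellow'); shut('yellow',lidangle(*TIN['yellow'][:2],LIDPX['yellow'])[0],p)
o=np.hstack([cv2.resize(snapshot("wrist"),(400,300)),cv2.resize(snapshot("scene")[130:280,60:260],(400,300))]); cv2.imwrite("pics/y5.png",o)
E
```

```text
blue (np.float64(1.8299999999999887), np.float64(1.5116134135579116))
yellow (np.float64(1.6849999999999918), np.float64(1.1425261663902038))
yellow score 0.943 0.935 shift mm [ 0.8 -0.2] rot 0.001
behind [-0.3  0.1  0.7] 39.3833
[-0.7  0.6 -1.1]
[ 0.   0.1 -1.7]
1.1 [ 0.9  0.7 -0.3] 1.0 [-0.2 -0.6  0.1] 0.9 [ 0.5  0.3 -0.8] 0.8 [ 0.8  0.4 -0.4] 0.7 [ 0.7  0.3 -0.9] 0.6 [ 0.6  0.4 -0.8] 0.5 [ 0.3 -0.4 -0.7] 0.4 [ 1.  -0.3 -0.7] 0.3 [ 0.3 -0.1 -0.6] 0.2 [ 0.3 -0.4 -1. ] 0.1 [ 0.5  0.9 -0.3] 
pressed d -0.002 [-2.9  1.8 14.6]
50.3917
```

View pics/y5.png

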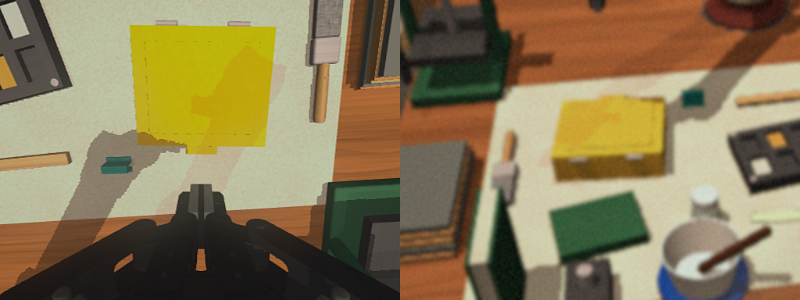

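```bash
python3 - <<'E'
from h import *
arm.line_to([.56,.02,.36],.3,q(0)); p=track('blue'); shut('blue',1.80,p)
w=snapshot("wrist"); arm.movep([.56,.02,.36],q(0))
o=np.hstack([cv2.resize(w,(400,300)),cv2.resize(snapshot("scene")[130:310,60:460],(400,300))]); cv2.imwrite("pics/b6.png",np.vstack([o,cv2.resize(snapshot("top")[130:260,90:430],(800,300))]))
E
```

```text
blue score 0.849 0.865 shift mm [-11.2  -8.9] rot 0.001
behind [0.4 0.5 0. ] 53.975
[-0.5 -1.   0.5]
[-0.7 -0.1 -0.1]
1.1 [ 0.4 -1.3  0.1] 1.0 [ 0.1 -1.1  0.3] 0.9 [-0.5 -0.1  0.5] 0.8 [-0.  -0.5 -0.4] 0.7 [ 0.  -0.4 -0.3] 0.6 [-0.3 -0.2 -0.6] 0.5 [-0.1 -0.2  0.4] 0.4 [-0.9 -0.4 -0.3] 0.3 [ 0.3 -0.1  0.4] 0.2 [-0.6 -0.6  0.5] 0.1 [-0.6 -0.3 -0. ] 
pressed d -0.002 [-2.7 -3.4 17.5]
65.3583
```

View pics/b6.png

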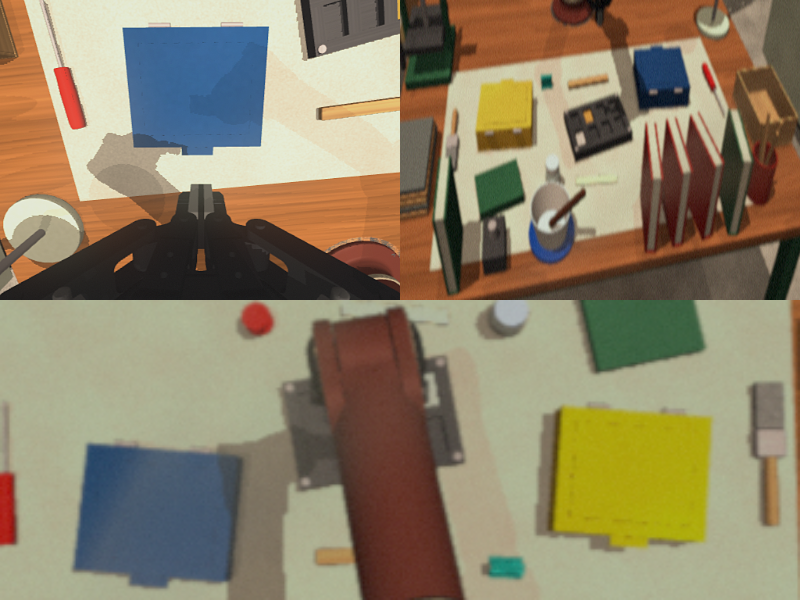

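```bash
python3 -c "
from h import *
arm.pause(.5); print(ticket.finish_job(), arm.read_time())"
```

```text
the job is handed in; nothing more can be done
the job is handed in; nothing more can be done
```

I put the three brass clasps in the yellow tin and the two steel ones in the blue tin, left both blanks in the die, pressed both lids shut, and handed the job in after about 66 s on the robot's clock; the verdict was not shown to me.

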